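# Assemble a small test-sieve tower on its shaker

## Task

Build the sieve tower on the round shaker base, one piece at a time from the bottom up: the receiver pan in the ring seat, then the fine sieve, the medium sieve, the coarse sieve, and the knobbed lid on top. Every piece must be upright and fully seated in the one below; leave the jar, the beaker and the grinder where they stand.

Things in the scene. Friction and masses are not known exactly. Their poses are not given: they have to be found in the camera images.
- shaker_seat (a point): Seat of the fixed shaker base, a squat grey round housing 112 mm in diameter with a small black knob on its side. On its top plate a low steel ring encloses the seat: 76 mm inside, 86 mm outside, 5 mm high above the plate. Point: centre of the plate inside the ring, the surface on which the pan stands, 30 mm above the bench; z up.
- pan_mid (a point): Receiver pan: an open-topped steel cylinder with a closed plain floor and, unlike the sieves, a broad flat foot 68 mm in diameter and 4 mm high that sticks out all round. Wall outside diameter 56 mm, mouth 50 mm, overall 30 mm high, upright. Grip it round the wall above the foot. Point: on its axis, 15 mm above its underside (half-way up); z up.
- fine_sieve_mid (a point): Fine sieve, the lowest of the three sieves, closest mesh (wires 3 mm apart). Open-topped steel cylinder, 56 mm outside, mouth 50 mm, 30 mm high in all, standing upright: frame 24 mm, below it a spigot 6 mm deep, 46 mm in diameter tapering down to 40 mm, that sinks fully into the mouth below. Point: on its axis, 15 mm above its lowest face; z up.
- medium_sieve_mid (a point): Medium sieve, the middle one in height, mesh wires 6 mm apart. Open-topped steel cylinder, 56 mm outside, mouth 50 mm, 38 mm high in all, standing upright: frame 32 mm, below it a spigot 6 mm deep, 46 mm in diameter tapering down to 40 mm, that sinks fully into the mouth below. Point: on its axis, 19 mm above its lowest face; z up.
- coarse_sieve_mid (a point): Coarse sieve, the tallest, most open mesh (wires 11 mm apart). Open-topped steel cylinder, 56 mm outside, mouth 50 mm, 46 mm high in all, standing upright: frame 40 mm, below it a spigot 6 mm deep, 46 mm in diameter tapering down to 40 mm, that sinks fully into the mouth below. Point: on its axis, 23 mm above its lowest face; z up.
- lid_knob (a point): Lid: a solid steel disc 56 mm in diameter and 5 mm thick, with a plain round knob, 18 mm in diameter and 22 mm high, upright in the middle; overall 33 mm high. It stands on a spigot like the sieves' (6 mm deep, 46 tapering to 40 mm). Grip it by the knob. Point: middle of the knob, 22 mm above the lid's lowest face and 11 mm above the top of the disc; z up.
- jar_mid (a point): Bystander, leave alone: closed sample jar with a black cap, 58 mm in diameter, 76 mm high. Point: its centre, 38 mm up.
- beaker_mid (a point): Bystander, leave alone: empty clear glass beaker, 56 mm in diameter, 70 mm high. Point: its centre, 35 mm up.
- grinder_mid (a point): Bystander, leave alone: round sample grinder with a dark ribbed top, 51 mm in diameter, 33 mm high. Point: its centre, about 16 mm up.

How it is judged:
By the outcome, as a careful person would: the job done as asked, in the order asked, and still so for the second after the job is handed in, with the robot touching nothing.
It also fails if it takes over 128 s, if anything falls off the work surface, if the arm or the gripper's body presses on something with over 40 N, if the wrist force passes 120 N, or if a joint passes its speed limit or range.

## Robot

A 7-joint arm with a two-finger parallel gripper is mounted at the origin on the work surface; the furniture and walls round the work are solid. World frame = base frame: x ahead of the robot, y to its left, z up, the work surface at z = 0. Lengths are in m, angles in degrees, forces in N, time in s.
With the tool pointing down it reaches from about 0.4 to 0.9 m from the base axis. Payload 5.6 kg.
Tool frame: the origin (TCP) lies at the very end of the fingers, on their centre line; the grasp point (between the pads) lies 19 mm behind it (ctrl.grasp_offset is the distance from the TCP to the grasp point, in m); z points along the fingers, y is the line along which they close (so a half turn about z gives the same grasp; the last joint's range is limited). The gripper opens to 92 mm and grips with 3 to 60 N. Pads are 20 mm wide; open, the fingers measure 128 mm over their backs; the gripper's body (75 mm by 189 mm) begins 69 mm behind the grasp point.
Start: joints at [67.953, 26.786, -0.665, 91.828, 0.344, 61.387, -3.226], TCP at [0.218, -0.612, 0.215] pointing down, gripper open.
Joint ranges: [-144.91, 144.91], [-17.63, 115.5], [-89.93, 88.59], [15.96, 139.68], [-74.01, 254.01], [8.47, 105.57], [-167.45, 167.45]. Speed limits (degrees/s): [147.25, 147.25, 180, 180, 180, 180, 180].

## Interface

Orientations are given as [roll, pitch, yaw] about the fixed x, y, z axes, in that order (R = Rz(yaw) Ry(pitch) Rx(roll)).
In Python, from workcell import sensors, vision, finish_job, ctrl gives the robot as it stands.
- The arm moves only by the tool send_rows, never from a script. Its argument "series" is a list of rows, each a list of 5 numbers: the shift along the world's x, y, z in m, then the turn about the world's z in degrees, then the closure in counts, from 0 (fully open) to 255 (shut). A call has 1 to 5 rows; each row shifts and turns the commanded pose from where the row before left it; what a row does not reach is not made up. A row lasts 1/10 s, in which the tool goes at most 50 mm and 8.59 degrees, less where a joint would pass 70% of its speed; a pose out of reach is approached as far as the arm can. A call is refused whole if a number of a shift passes 0.05 or a number of a turn 8.59, either way. A call with a gripper value outside its range is refused whole. The fingers move at their own pace and stop on an object; "newtons" is the grip in N (left out, the last holds). Time passes only in rows, so rows that do not move let the fingers close. It gives the time, the measured TCP pose, the force, the opening and the grip force at its end, in the units of the state.
- sensors.state(): the state, without advancing time (a new reading comes with each control period).
- vision.grab_frame(name): name is "scene" or "side" or "wrist"; returns a dict with "color" (400x640x3 uint8, blue, green, red), "intrinsics" (3x3 intrinsics, pixels), "world_from_camera" (4x4, takes a point from camera to world coordinates). Camera axes: x right, y down, z forward; pixel columns grow to the right and rows downward; lengths in m; the calibration is good to about 2 mm. A picture is of the moment at which its call begins. There is no depth.
- finish_job(): hands the job in; it is judged then, once.
The state is a dict: "time_s": time; "joint_positions": joint angles; "joint_velocities": joint speeds; "joint_torque": joint torques, N m; "ee_pos": TCP position; "eef_rot": TCP orientation; "force": force on the tool from outside, world axes, zero at the start; "ft_torque": the same for the moment, N m; "finger_gap": opening from 0.0 (shut) to 1.0 (fully open); "grip_force": force on a finger pad.
Only numpy, scipy, OpenCV 4.12 (cv2) and the standard library are available. Lean on these libraries where they do the work, as an engineer would, in place of code of your own. Each camera call takes 0.05 s, during which the arm holds its last target. There are 200 camera calls.

## Working session

There is one attempt and no reset: what is moved stays moved. The work goes in short steps, Python scripts to look and compute and a tool call to move; the robot and the scene stay as the last step left them, time stands still between calls to the robot, and variables do not carry over. Pictures are saved under pics/ and viewed, at most 14 in all, crops included, and the job is handed in when it is done.

Besides the shell and the picture viewer there is one more tool, called after ">>>" by a JSON object that holds its "api" and its "payload". send_rows: Moves the arm, as the interface text tells. Its arguments: {"type":"object","properties":{"series":{"type":"array"},"newtons":{"type":"number"}},"required":["series"]}

```bash
mkdir -p pics; ls; cat > h.py <<'E'
import numpy as np, cv2
from workcell import sensors, vision, finish_job, ctrl
def grab(name,fn=None):
    f=vision.grab_frame(name)
    if fn: cv2.imwrite('pics/'+fn+'.png',f['color'])
    np.savez(''+(fn or name)+'.npz',K=f['intrinsics'],T=f['world_from_camera'],c=f['color'])
    return f
def pix(fn,u,v,z):
    d=np.load(''+fn+'.npz');K,T=d['K'],d['T']
    r=T[:3,:3]@np.linalg.solve(K,[u,v,1.]);o=T[:3,3]
    return o+r*(z-o[2])/r[2]
def proj(fn,p):
    d=np.load(''+fn+'.npz');K,T=d['K'],d['T']
    q=K@(T[:3,:3].T@(np.array(p)-T[:3,3]));return q[:2]/q[2]
E
python3 - <<'E'
from h import *
np.set_printoptions(precision=3,suppress=True)
for n in ['scene','side','wrist']:
    f=grab(n,n+'0'); print(n,f['world_from_camera'][:3,3],f['world_from_camera'][:3,2],f['intrinsics'][0,0])
s=sensors.state();print(s['time_s'],s['ee_pos'],s['eef_rot'],s['finger_gap'],ctrl.grasp_offset)
E
```

```text
pics
scene [0.054 0.357 0.746] [ 0.527 -0.425 -0.736] 361.82259684283866
side [ 0.677 -0.74   0.842] [-0.118  0.67  -0.733] 408.3305271016962
wrist [ 0.286 -0.587  0.385] [-0.244 -0.086 -0.966] 312.44500792636524
0.15 [ 0.218 -0.612  0.214] [-179.926    0.006   19.576] 0.9982566571944527 0.0187
```

View pics/scene0.png

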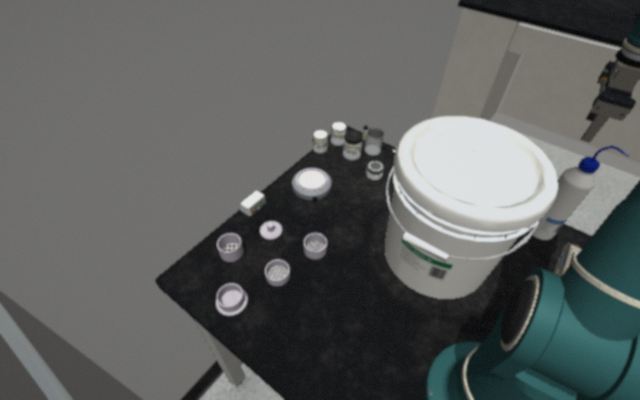

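View pics/side0.png

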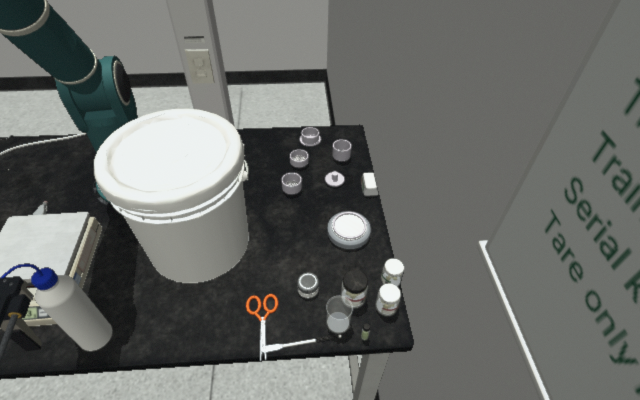

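Scene view: pan (231,298), sieves (277,272), (315,245), (230,247), lid (270,230), base (312,183), grinder (374,170), with a large bucket between the arm and the work. Side view: pan (310,137), sieves (299,158), (291,183), (341,150), lid (335,179), base (349,230).

```bash
cat >> h.py <<'E'
def tri(obs):
    A=np.zeros((3,3));b=np.zeros(3);L=[]
    for fn,u,v in obs:
        d=np.load(''+fn+'.npz');K,T=d['K'],d['T']
        r=T[:3,:3]@np.linalg.solve(K,[u,v,1.]);r/=np.linalg.norm(r)
        P=np.eye(3)-np.outer(r,r);A+=P;b+=P@T[:3,3];L.append((P,T[:3,3]))
    x=np.linalg.solve(A,b);return x,max(np.linalg.norm(P@(x-o)) for P,o in L)
np.set_printoptions(precision=4,suppress=True)
E
python3 - <<'E'
from h import *
for n,a,b in [('pan',(231,293),(310,132)),('A',(277,267),(299,154)),('B',(315,240),(291,178)),('C',(230,241),(341,145)),('lid',(270,228),(335,176)),('base',(312,180),(349,228)),('grinder',(375,164),(308,280)),('bucket',(477,168),(170,150))]:
    print(n,*tri([('scene0',*a),('side0',*b)]))
def mk(fn,y0,y1,x0,x1,k):
    c=np.load(fn+'.npz')['c'][y0:y1,x0:x1];return cv2.resize(c,None,fx=k,fy=k,interpolation=cv2.INTER_CUBIC)
a=mk('scene0',200,325,200,345,5);b=mk('side0',115,255,270,395,5)
cv2.imwrite('pics/c1.png',a);cv2.imwrite('pics/c2.png',b[:600]) 
print(a.shape,b.shape)
E
```

```text
pan [0.4611 0.2705 0.031 ] 0.00041932267829078456
A [0.4522 0.1573 0.0346] 0.0013676072586415284
B [0.4551 0.0466 0.0415] 0.001709251174251184
C [0.5705 0.2094 0.0472] 0.0017139212765048784
lid [0.5697 0.104  0.0162] 0.00024684172353297434
base [ 0.6377 -0.0818  0.0216] 0.0013117356964929352
grinder [ 0.5684 -0.2601  0.0354] 0.0014036466274307791
bucket [ 0.2621 -0.1748  0.2952] 0.00305572886937394
(625, 725, 3) (700, 625, 3)
```

```bash
python3 - <<'E'
import cv2,numpy as np
a=cv2.imread('pics/c1.png');b=cv2.imread('pics/c2.png')
a=cv2.resize(a[:, :],(400,345));b=cv2.resize(b,(400,384))
o=np.zeros((384,800,3),np.uint8);o[:345,:400]=a;o[:384,400:]=b
cv2.imwrite('pics/c12.png',o)
E
```

```text
(no output)
```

View pics/c12.png

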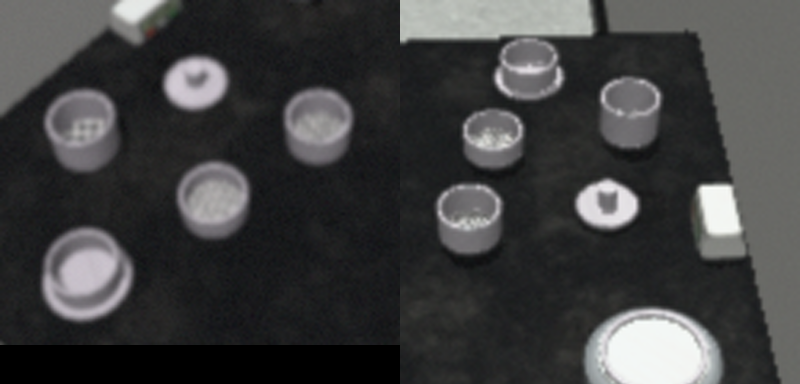

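Crops show: A (277,267) has the closest mesh and is shortest, so it's fine; B (315,240) is medium; C (230,241) is tallest, so coarse. I'll rise and go above the pieces.

>>> {"api": "send_rows", "payload": {"series": [[0, 0, 0.045, 0, 60], [0, 0, 0.045, 0, 60], [0, 0, 0.045, 0, 60], [0, 0, 0.045, 0, 60], [0.035, 0.025, 0.02, -4, 60]]}}

```text
time_s: 0.65
ee_pos: [0.2473, -0.5916, 0.419]
eef_rot: [179.6, 0.2, 14.9]
force: [0.1, -0.4, -0.4]
finger_gap: 0.763
grip_force: 0.0
```

>>> {"api": "send_rows", "payload": {"series": [[0.035, 0.028, 0, -4, 60], [0.035, 0.028, 0, -4, 60], [0.035, 0.028, 0, -4, 60], [0.035, 0.028, 0, -3.6, 60], [0.035, 0.028, 0, 0, 60]]}}

```text
time_s: 1.15
ee_pos: [0.4289, -0.446, 0.4144]
eef_rot: [-180.0, 0.0, -0.1]
force: [0.6, 0.1, 0.3]
finger_gap: 0.768
grip_force: 0.0
```

>>> {"api": "send_rows", "payload": {"series": [[0.035, 0.028, 0, 0, 60], [0.035, 0.028, 0, 0, 60], [0.03, 0.035, 0, 0, 60], [0, 0.045, 0, 0, 60], [0, 0.045, 0, 0, 60]]}}

```text
time_s: 1.65
ee_pos: [0.5283, -0.2643, 0.4133]
eef_rot: [-179.9, 0.1, 0.0]
force: [0.1, 0.8, -0.7]
finger_gap: 0.763
grip_force: 0.0
```

>>> {"api": "send_rows", "payload": {"series": [[0, 0.045, 0, 0, 60], [0, 0.045, 0, 0, 60], [0, 0.045, 0, 0, 60], [0, 0.045, 0, 0, 60], [0, 0.045, 0, 0, 60]]}}

```text
time_s: 2.15
ee_pos: [0.5273, -0.0396, 0.4145]
eef_rot: [180.0, 0.0, -0.0]
force: [1.0, 0.4, -0.1]
finger_gap: 0.766
grip_force: 0.0
```

>>> {"api": "send_rows", "payload": {"series": [[0, 0.04, 0, 0, 60], [0, 0.04, 0, 0, 60], [0, 0.02, 0, 0, 60], [0, 0, 0, 0, 60]]}}

```text
time_s: 2.55
ee_pos: [0.5272, 0.0623, 0.4145]
eef_rot: [-179.9, 0.0, 0.3]
force: [-0.9, -0.6, -0.3]
finger_gap: 0.766
grip_force: 0.0
```

```bash
python3 - <<'E'
from h import *
f=grab('wrist','w1');print(f['world_from_camera'])
s=sensors.state();print(s['time_s'],s['ee_pos'],s['eef_rot'],s['finger_gap'],s['joint_positions'],s['force'])
E
```

```text
[[ 0.0053 -0.9659 -0.2588  0.6001]
 [-1.     -0.0053 -0.001   0.0634]
 [-0.0004  0.2588 -0.9659  0.5853]
 [ 0.      0.      0.      1.    ]]
2.6 [0.5275 0.0596 0.4144] [179.9905   0.0288   0.1425] 0.7654826574525805 [  10.1941    8.74    -23.0854   91.2284    3.4637   80.7687 -103.0664] [-0.7827 -0.8184 -0.3488]
```

View pics/w1.png

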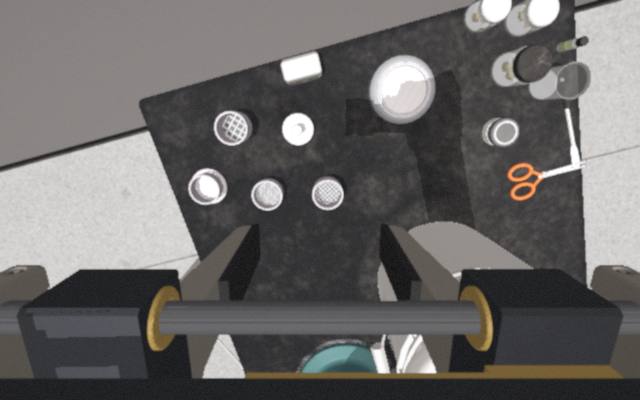

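The wrist view shows everything: coarse (233,128), lid (298,129), pan (208,187), sieves (267,194) and (327,193), base (402,89). I'll enlarge it to read rims and meshes.

```bash
python3 - <<'E'
import cv2
c=cv2.imread('pics/w1.png')
cv2.imwrite('pics/w1c.png',cv2.resize(c[48:218,180:440],None,fx=3,fy=3,interpolation=cv2.INTER_CUBIC))
E
```

```text
(no output)
```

View pics/w1c.png

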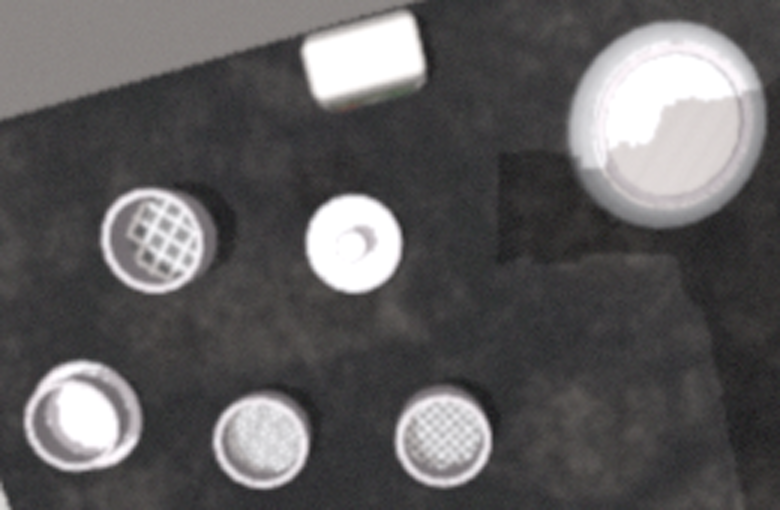

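```bash
python3 - <<'E'
from h import *
for n,u,v,z in [('pan',77,420,.03),('panfoot',84,416,.002),('fine',261.5,440,.03),('med',443,438,.038),('coarse',154,241,.046),('lid',354.5,244,.010),('ring',672,125,.034)]:
    U,V=180+(u+.5)/3-.5,48+(v+.5)/3-.5
    print(n,pix('w1',U,V,z))
# model: overlay of predicted circles, check
E
```

```text
pan [0.4647 0.2715 0.03  ]
panfoot [0.4606 0.2773 0.002 ]
fine [0.4527 0.1596 0.03  ]
med [0.4567 0.0486 0.038 ]
coarse [0.5726 0.2129 0.046 ]
lid [0.5697 0.1024 0.01  ]
ring [ 0.6369 -0.0772  0.034 ]
```

>>> {"api": "send_rows", "payload": {"series": [[-0.008, 0.0267, -0.036, 0, 40], [-0.008, 0.0267, -0.036, 0, 40], [-0.008, 0.0267, -0.036, 0, 40], [-0.008, 0.0267, -0.036, 0, 40], [-0.008, 0.0267, -0.036, 0, 40]]}}

```text
time_s: 3.1
ee_pos: [0.4882, 0.1906, 0.2332]
eef_rot: [179.9, -0.0, -0.2]
force: [1.5, -0.2, -0.4]
finger_gap: 0.84
grip_force: 0.0
```

>>> {"api": "send_rows", "payload": {"series": [[-0.008, 0.0267, -0.036, 0, 40], [-0.008, 0.0267, -0.036, 0, 40], [-0.008, 0.0267, -0.036, 0, 40], [0, 0, 0, 0, 40], [0, 0, 0, 0, 40]]}}

```text
time_s: 3.6
ee_pos: [0.4642, 0.2707, 0.1258]
eef_rot: [179.9, 0.1, -0.1]
force: [0.3, 0.0, 1.0]
finger_gap: 0.843
grip_force: 0.0
```

```bash
python3 - <<'E'
from h import *
f=grab('wrist','w2')
s=sensors.state();print(s['time_s'],s['ee_pos'],s['eef_rot'],s['finger_gap'])
print(proj('w2',s['ee_pos']))
E
```

```text
3.65 [0.4652 0.2706 0.1269] [179.9502  -0.0414  -0.1527] 0.8423445627306076
[321.0865 239.0012]
```

View pics/w2.png

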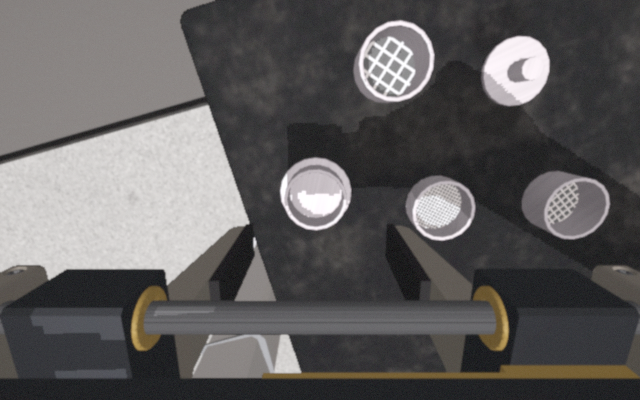

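Pan rim at (315.5,193.5), fine (443.5,208.5), medium (573,205.5), coarse (397.5,60.5), lid disc (517,70).

```bash
cat >> h.py <<'E'
def circ(fn,p,r):
    t=np.linspace(0,2*np.pi,60)
    q=np.array([proj(fn,[p[0]+r*np.cos(a),p[1]+r*np.sin(a),p[2]]) for a in t])
    return q.min(0),q.max(0)
E
python3 - <<'E'
from h import *
for n,u,v,z in [('pan',315.5,193.5,.03),('fine',443.5,208.5,.03),('med',573.5,205.5,.038),('coarse',397.5,60.5,.046),]:
    p=pix('w2',u,v,z);print(n,p,*circ('w2',p,.028))
p=pix('w2',516.5,71,.011);print('lid',p,*circ('w2',p,.028))
E
```

```text
pan [0.4673 0.2747 0.03  ] [283.7734 161.9673] [347.207  223.3731]
fine [0.4531 0.1603 0.03  ] [412.1657 177.8189] [474.9901 237.5879]
med [0.4581 0.0512 0.038 ] [540.7268 173.7094] [606.6256 235.5886]
coarse [0.5737 0.213  0.046 ] [359.8811  18.6535] [435.2476  99.7568]
lid [0.5703 0.1023 0.011 ] [483.5314  35.0572] [549.7448 104.9949]
```

```bash
python3 - <<'E'
from h import *
for x in (.460,.463,.466):
  for y in (.272,.275):
    print(x,y,*circ('w2',[x,y,.004],.034),*circ('w2',[x,y,.03],.028))
c=np.load('w2.npz')['c'][150:240,270:360]
cv2.imwrite('pics/w2c.png',cv2.resize(c,None,fx=6,fy=6,interpolation=cv2.INTER_CUBIC))
E
```

```text
0.46 0.272 [283.5486 158.9618] [353.6971 226.8597] [287.1334 170.3012] [350.1242 230.8733]
0.46 0.275 [280.4426 158.969 ] [350.6033 226.8676] [283.7474 170.3092] [346.75   230.8821]
0.463 0.272 [283.4498 155.7757] [353.7799 224.0252] [287.0358 166.8695] [350.2042 227.7837]
0.463 0.275 [280.3357 155.7828] [350.6779 224.0331] [283.6402 166.8775] [346.8206 227.7924]
0.466 0.272 [283.3504 152.5726] [353.8632 221.1764] [286.9376 163.4179] [350.2847 224.6771]
0.466 0.275 [280.2283 152.5797] [350.7529 221.1843] [283.5324 163.4258] [346.8915 224.6858]
```

View pics/w2c.png

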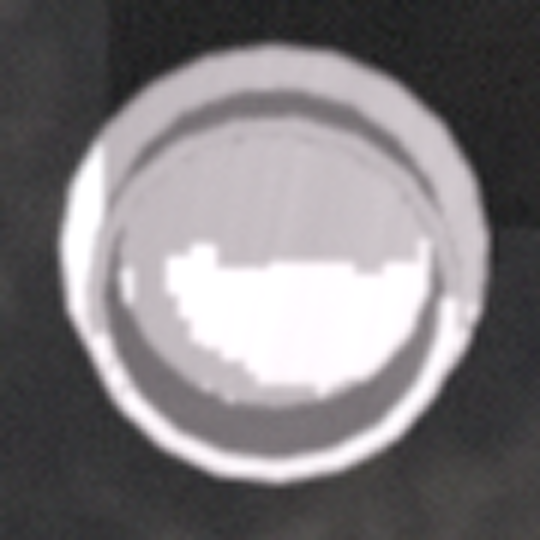

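Pan axis is about (0.461, 0.275). Descending to grip it.

>>> {"api": "send_rows", "payload": {"series": [[-0.004, 0.004, -0.03, 0, 40], [0, 0, -0.04, 0, 40], [0, 0, -0.03, 0, 40], [0, 0, -0.013, 0, 40], [0, 0, 0, 0, 40]]}}

```text
time_s: 4.15
ee_pos: [0.4606, 0.2746, 0.0134]
eef_rot: [179.9, 0.0, -0.1]
force: [0.3, -0.0, -0.5]
finger_gap: 0.845
grip_force: 0.0
```

>>> {"api": "send_rows", "payload": {"series": [[0, 0, 0, 0, 40], [0, 0, 0, 0, 40]]}}

```text
time_s: 4.35
ee_pos: [0.4614, 0.2767, 0.0155]
eef_rot: [-179.9, -0.2, -0.1]
force: [-0.2, 0.7, 0.1]
finger_gap: 0.842
grip_force: 0.0
```

>>> {"api": "send_rows", "payload": {"series": [[0, 0, -0.004, 0, 70], [0, 0, 0, 0, 100], [0, 0, 0, 0, 160], [0, 0, 0, 0, 160], [0, 0, 0, 0, 160]], "newtons": 20}}

```text
time_s: 4.85
ee_pos: [0.46, 0.2761, 0.0099]
eef_rot: [180.0, -0.0, -0.0]
force: [-0.4, -1.0, 4.1]
finger_gap: 0.607
grip_force: 20.0
```

>>> {"api": "send_rows", "payload": {"series": [[0, 0, 0, 0, 160], [0, 0, 0, 0, 160]]}}

```text
time_s: 5.05
ee_pos: [0.46, 0.2761, 0.0099]
eef_rot: [180.0, -0.0, -0.0]
force: [-0.4, -1.9, 6.6]
finger_gap: 0.608
grip_force: 20.0
```

>>> {"api": "send_rows", "payload": {"series": [[0, 0, 0.01, 0, 160], [0, 0, 0.03, 0, 160], [0, 0, 0.04, 0, 160], [0, 0, 0.04, 0, 160], [0, 0, 0.04, 0, 160]]}}

```text
time_s: 5.55
ee_pos: [0.4593, 0.2762, 0.1713]
eef_rot: [-180.0, 0.0, 0.0]
force: [0.9, -0.2, -0.3]
finger_gap: 0.614
grip_force: 20.0
```

>>> {"api": "send_rows", "payload": {"series": [[0.007, -0.02, 0, 0, 160], [0.0138, -0.039, 0, 0, 160], [0.0138, -0.039, 0, 0, 160], [0.0138, -0.039, 0, 0, 160], [0.0138, -0.039, 0, 0, 160]]}}

```text
time_s: 6.05
ee_pos: [0.5222, 0.0989, 0.17]
eef_rot: [-180.0, -0.0, 0.0]
force: [0.9, -0.5, -1.0]
finger_gap: 0.611
grip_force: 20.0
```

>>> {"api": "send_rows", "payload": {"series": [[0.0138, -0.039, 0, 0, 160], [0.0138, -0.039, 0, 0, 160], [0.0138, -0.039, 0, 0, 160], [0.0138, -0.039, 0, 0, 160], [0.007, -0.022, 0, 0, 160]]}}

```text
time_s: 6.55
ee_pos: [0.5848, -0.0819, 0.1697]
eef_rot: [179.9, -0.0, -0.2]
force: [-0.0, -0.1, -0.6]
finger_gap: 0.607
grip_force: 20.0
```

>>> {"api": "send_rows", "payload": {"series": [[0, 0, 0, 0, 160], [0, 0, 0, 0, 160], [0, 0, 0, 0, 160]]}}

```text
time_s: 6.85
ee_pos: [0.5839, -0.0758, 0.1697]
eef_rot: [-179.9, 0.0, 0.1]
force: [0.1, 0.0, 0.0]
finger_gap: 0.609
grip_force: 20.0
```

```bash
python3 - <<'E'
from h import *
f=grab('wrist','w3')
s=sensors.state();print(s['time_s'],s['ee_pos'],s['eef_rot'],s['finger_gap'],s['force'])
print(proj('w3',s['ee_pos']),f['world_from_camera'][:3,3]-s['ee_pos'])
E
```

```text
6.9 [ 0.5839 -0.0758  0.1698] [-179.9534    0.0048    0.1398] 0.6078591583195444 [-0.2802  0.1697 -0.4198]
[320.7093 239.8221] [0.0728 0.0008 0.1708]
```

View pics/w3.png

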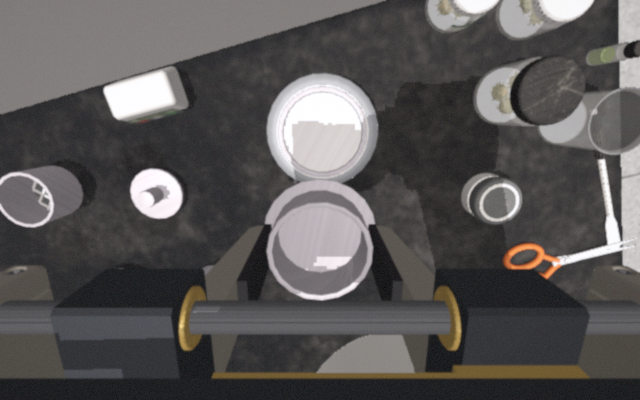

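Housing spans u 267–379, v 73–190; ring about u 281–366, v 84–172; the pan hangs at u≈320 between the fingers.

```bash
python3 - <<'E'
from h import *
for x,y in [(.637,-.078),(.641,-.078),(.637,-.082)]:
    print(x,y,'house',*circ('w3',[x,y,.030],.056),'ring',*circ('w3',[x,y,.035],.043),'ringin',*circ('w3',[x,y,.035],.038))
for x in (.583,.585,.587): print('panrim',x,*circ('w3',[x,-.0758,.1698+.021],.028),'foot',*circ('w3',[x,-.0758,.1698-.0055],.034))
c=np.load('w3.npz')['c']
a=cv2.resize(c[65:200,255:390],None,fx=4,fy=4,interpolation=cv2.INTER_CUBIC)
cv2.imwrite('pics/w3c.png',a)
E
```

```text
0.637 -0.078 house [265.2551  71.3457] [380.0344 188.3029] ring [277.9521  85.6856] [367.4291 176.8299] ringin [283.1662  91.3707] [362.2116 171.8921]
0.641 -0.078 house [265.0759  66.7329] [380.2473 184.4895] ring [277.8141  81.1008] [367.6016 172.8776] ringin [283.0464  86.8267] [362.366  167.9067]
0.637 -0.082 house [269.3675  71.352 ] [384.1467 188.3087] ring [282.1271  85.692 ] [371.6041 176.8358] ringin [287.3336  91.377 ] [366.3852 171.898 ]
panrim 0.583 [267.4926 206.2697] [374.4069 304.1513] foot [264.6152 182.9206] [376.9052 287.5603]
panrim 0.585 [267.3328 202.4352] [374.5874 300.9398] foot [264.4691 179.5313] [377.068  284.7466]
panrim 0.587 [267.1719 198.5752] [374.7689 297.7087] foot [264.3222 176.1224] [377.2318 281.9181]
```

View pics/w3c.png

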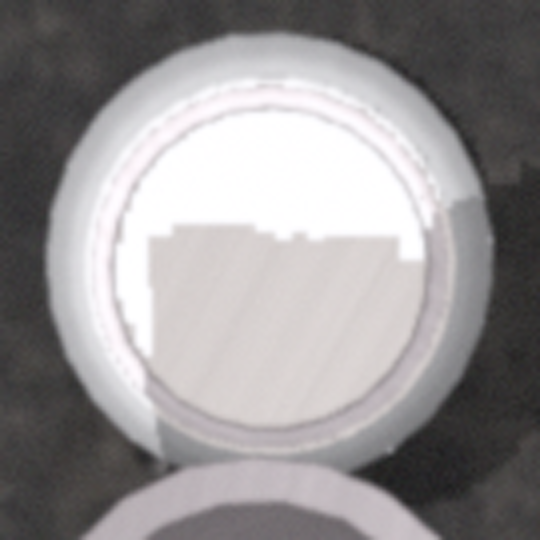

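>>> {"api": "send_rows", "payload": {"series": [[0.03, -0.002, 0, 0, 160], [0.022, -0.001, -0.01, 0, 160], [0, 0, -0.03, 0, 160], [0, 0, -0.04, 0, 160], [0, 0, -0.025, 0, 160]]}}

```text
time_s: 7.4
ee_pos: [0.6348, -0.0789, 0.0622]
eef_rot: [-180.0, 0.2, 0.1]
force: [-0.2, -0.2, -0.3]
finger_gap: 0.605
grip_force: 20.0
```

>>> {"api": "send_rows", "payload": {"series": [[0, 0, 0, 0, 160], [0, 0, 0, 0, 160], [0, 0, 0, 0, 160]]}}

```text
time_s: 7.7
ee_pos: [0.6377, -0.0802, 0.0667]
eef_rot: [180.0, -0.2, 0.0]
force: [0.6, 1.4, -1.7]
finger_gap: 0.609
grip_force: 20.0
```

>>> {"api": "send_rows", "payload": {"series": [[0, 0, -0.012, 0, 160], [0, 0, -0.006, 0, 160], [0, 0, -0.003, 0, 160], [0, 0, -0.002, 0, 160], [0, 0, 0, 0, 160]]}}

```text
time_s: 8.2
ee_pos: [0.636, -0.0808, 0.0413]
eef_rot: [-180.0, 0.0, -0.0]
force: [-0.6, -0.6, -1.2]
finger_gap: 0.607
grip_force: 20.0
```

>>> {"api": "send_rows", "payload": {"series": [[0, 0, -0.001, 0, 160], [0, 0, 0, 0, 160]]}}

```text
time_s: 8.4
ee_pos: [0.6363, -0.0808, 0.0407]
eef_rot: [180.0, -0.0, -0.0]
force: [0.4, -1.2, -0.1]
finger_gap: 0.613
grip_force: 20.0
```

>>> {"api": "send_rows", "payload": {"series": [[0, 0, -0.001, 0, 160], [0, 0, 0, 0, 160]]}}

```text
time_s: 8.6
ee_pos: [0.6365, -0.0809, 0.04]
eef_rot: [180.0, -0.0, -0.0]
force: [-1.2, 0.2, 1.4]
finger_gap: 0.611
grip_force: 20.0
```

>>> {"api": "send_rows", "payload": {"series": [[0, 0, -0.001, 0, 160], [0, 0, 0, 0, 160]]}}

```text
time_s: 8.8
ee_pos: [0.6365, -0.0809, 0.0399]
eef_rot: [180.0, -0.0, -0.0]
force: [-3.0, 0.1, 7.0]
finger_gap: 0.615
grip_force: 20.0
```

>>> {"api": "send_rows", "payload": {"series": [[0, 0, 0, 0, 80], [0, 0, 0, 0, 40], [0, 0, 0, 0, 40], [0, 0, 0.02, 0, 40], [0, 0, 0.04, 0, 40]]}}

```text
time_s: 9.3
ee_pos: [0.6335, -0.0807, 0.0957]
eef_rot: [-179.9, 0.4, -0.0]
force: [0.5, -0.1, 0.3]
finger_gap: 0.842
grip_force: 0.0
```

>>> {"api": "send_rows", "payload": {"series": [[-0.02, 0, 0.04, 0, 40], [-0.025, 0, 0.03, 0, 40], [0, 0, 0, 0, 40], [0, 0, 0, 0, 40]]}}

```text
time_s: 9.7
ee_pos: [0.5915, -0.0812, 0.1691]
eef_rot: [180.0, -0.1, -0.0]
force: [0.6, -0.4, -0.1]
finger_gap: 0.842
grip_force: 0.0
```

```bash
python3 - <<'E'
from h import *
f=grab('wrist','w4')
s=sensors.state();print(s['time_s'],s['ee_pos'],s['finger_gap'])
x,y=.637,-.0795
print('ring',*circ('w4',[x,y,.035],.043),'foot',*circ('w4',[x,y,.034],.034),'rim',*circ('w4',[x,y,.06],.028),proj('w4',[x,y,.06]))
u,v=proj('w4',[x,y,.06]).astype(int);print(u,v)
c=f['color'][v-80:v+80,u-80:u+80]
cv2.imwrite('pics/w4c.png',cv2.resize(c,None,fx=3.5,fy=3.5,interpolation=cv2.INTER_CUBIC))
E
```

```text
9.75 [ 0.5912 -0.081   0.168 ] 0.8405987826011871
ring [273.7419  94.5678] [362.7458 184.6327] foot [283.1968 104.661 ] [353.3046 175.6163] rim [286.7135 111.1671] [349.6694 174.7428] [318.1953 143.7993]
318 143
```

View pics/w4c.png

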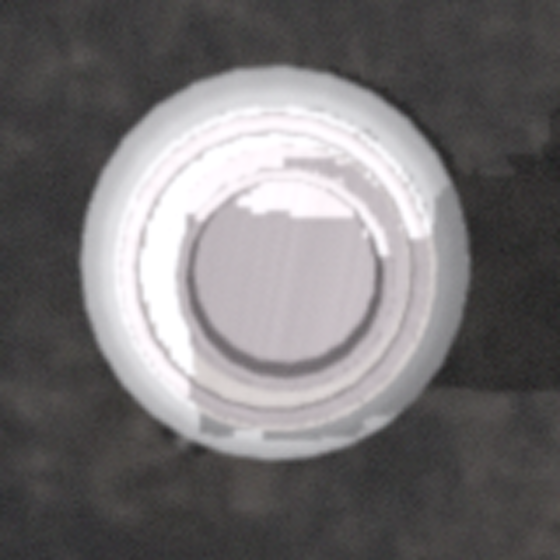

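Pan rim is centred in the ring at about (319.7,141) px, i.e. axis ≈ (0.638,−0.081). Next, the fine sieve.

>>> {"api": "send_rows", "payload": {"series": [[-0.0197, 0.0346, 0, 0, 40], [-0.0197, 0.0346, 0, 0, 40], [-0.0197, 0.0346, 0, 0, 40], [-0.0197, 0.0346, 0, 0, 40], [-0.0197, 0.0346, 0, 0, 40]]}}

```text
time_s: 10.25
ee_pos: [0.4915, 0.0935, 0.1669]
eef_rot: [-180.0, 0.2, -0.0]
force: [0.6, 0.4, 0.1]
finger_gap: 0.848
grip_force: 0.0
```

>>> {"api": "send_rows", "payload": {"series": [[-0.0197, 0.0346, 0, 0, 40], [-0.0197, 0.0346, 0, 0, 40], [0, 0, -0.04, 0, 40], [0, 0, -0.04, 0, 40], [0, 0, -0.03, 0, 40]]}}

```text
time_s: 10.75
ee_pos: [0.4519, 0.1615, 0.0552]
eef_rot: [180.0, 0.2, 0.0]
force: [-0.3, -0.5, -0.2]
finger_gap: 0.847
grip_force: 0.0
```

>>> {"api": "send_rows", "payload": {"series": [[0, 0, 0, 0, 40], [0, 0, 0, 0, 40], [0, 0, 0, 0, 40]]}}

```text
time_s: 11.05
ee_pos: [0.4543, 0.162, 0.0595]
eef_rot: [-180.0, -0.1, -0.0]
force: [0.5, -0.1, 0.3]
finger_gap: 0.841
grip_force: 0.0
```

```bash
python3 - <<'E'
from h import *
f=grab('wrist','w5')
s=sensors.state();print(s['time_s'],s['ee_pos'],s['eef_rot'],s['finger_gap'])
for n,x,y,z in [('fine',.453,.161,.03),('med',.4575,.0505,.038),('coarse',.573,.213,.046)]: print(n,*circ('w5',[x,y,z],.028))
E
```

```text
11.1 [0.4545 0.1619 0.0598] [-179.951    -0.1258   -0.0296] 0.8442925718878888
fine [280.9317 184.4695] [363.145  262.0208]
med [448.4008 180.1584] [535.159  261.2878]
coarse [171.9899 -38.0869] [277.4866  78.5876]
```

View pics/w5.png

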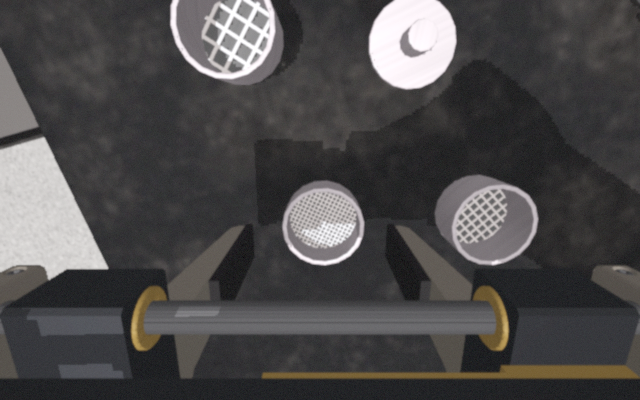

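Fine sieve rim spans u 282–364 with its bottom at v 265, about 2 mm nearer than assumed: axis ≈ (0.452,0.160). Medium rim spans u 452–538, coarse 170–274.

>>> {"api": "send_rows", "payload": {"series": [[-0.002, -0.0015, -0.03, 0, 40], [0, 0, -0.02, 0, 40], [0, 0, 0, 0, 40], [0, 0, 0, 0, 40]]}}

```text
time_s: 11.5
ee_pos: [0.4521, 0.1603, 0.0097]
eef_rot: [-180.0, -0.1, -0.0]
force: [0.3, 0.2, 0.1]
finger_gap: 0.84
grip_force: 0.0
```

>>> {"api": "send_rows", "payload": {"series": [[0, 0, 0, 0, 80], [0, 0, 0, 0, 110], [0, 0, 0, 0, 160], [0, 0, 0, 0, 160], [0, 0, 0, 0, 160]]}}

```text
time_s: 12.0
ee_pos: [0.452, 0.16, 0.0094]
eef_rot: [-180.0, -0.1, -0.0]
force: [-1.2, -0.6, 6.9]
finger_gap: 0.603
grip_force: 20.0
```

>>> {"api": "send_rows", "payload": {"series": [[0, 0, 0.02, 0, 160], [0, 0, 0.04, 0, 160], [0, 0, 0.04, 0, 160], [0, 0, 0.03, 0, 160], [0.0115, -0.015, 0, 0, 160]]}}

```text
time_s: 12.5
ee_pos: [0.4643, 0.1477, 0.1428]
eef_rot: [-179.9, -0.4, 0.2]
force: [-0.7, -0.1, -0.8]
finger_gap: 0.6
grip_force: 20.0
```

>>> {"api": "send_rows", "payload": {"series": [[0.0232, -0.0301, 0, 0, 160], [0.0232, -0.0301, 0, 0, 160], [0.0232, -0.0301, 0, 0, 160], [0.0232, -0.0301, 0, 0, 160], [0.0232, -0.0301, 0, 0, 160]]}}

```text
time_s: 13.0
ee_pos: [0.5793, -0.0071, 0.1386]
eef_rot: [180.0, 0.0, -0.0]
force: [-0.0, -1.0, -2.0]
finger_gap: 0.599
grip_force: 20.0
```

>>> {"api": "send_rows", "payload": {"series": [[0.0232, -0.0301, 0, 0, 160], [0.0232, -0.0301, 0, 0, 160], [0.0115, -0.015, 0, 0, 160], [0, 0, 0, 0, 160], [0, 0, 0, 0, 160]]}}

```text
time_s: 13.5
ee_pos: [0.6359, -0.0802, 0.138]
eef_rot: [-179.9, 0.1, -0.0]
force: [-0.3, 0.6, -0.6]
finger_gap: 0.604
grip_force: 20.0
```

>>> {"api": "send_rows", "payload": {"series": [[0, 0, 0, 0, 160], [0, 0, 0, 0, 160]]}}

```text
time_s: 13.7
ee_pos: [0.6362, -0.0792, 0.1388]
eef_rot: [-180.0, 0.0, 0.1]
force: [-0.3, 0.3, -0.3]
finger_gap: 0.6
grip_force: 20.0
```

>>> {"api": "send_rows", "payload": {"series": [[0.001, -0.001, -0.03, 0, 160], [0, 0, -0.03, 0, 160], [0, 0, -0.005, 0, 160], [0, 0, 0, 0, 160], [0, 0, 0, 0, 160]]}}

```text
time_s: 14.2
ee_pos: [0.6387, -0.0813, 0.0751]
eef_rot: [180.0, -0.1, 0.0]
force: [-0.5, -0.0, -1.3]
finger_gap: 0.604
grip_force: 20.0
```

>>> {"api": "send_rows", "payload": {"series": [[0, 0, -0.003, 0, 160], [0, 0, -0.002, 0, 160], [0, 0, -0.002, 0, 160], [0, 0, 0, 0, 160]]}}

```text
time_s: 14.6
ee_pos: [0.6376, -0.0819, 0.0665]
eef_rot: [180.0, 0.0, -0.0]
force: [-0.0, -0.2, -1.3]
finger_gap: 0.602
grip_force: 20.0
```

>>> {"api": "send_rows", "payload": {"series": [[0, 0, -0.002, 0, 160], [0, 0, -0.001, 0, 160], [0, 0, 0, 0, 160]]}}

```text
time_s: 14.9
ee_pos: [0.6378, -0.0818, 0.0636]
eef_rot: [180.0, -0.0, -0.0]
force: [-0.3, 0.2, -0.1]
finger_gap: 0.6
grip_force: 20.0
```

>>> {"api": "send_rows", "payload": {"series": [[0, 0, -0.001, 0, 160], [0, 0, 0, 0, 160]]}}

```text
time_s: 15.1
ee_pos: [0.6378, -0.0818, 0.0635]
eef_rot: [180.0, -0.0, -0.0]
force: [-1.4, -0.0, 5.0]
finger_gap: 0.603
grip_force: 20.0
```

>>> {"api": "send_rows", "payload": {"series": [[0, 0, 0, 0, 80], [0, 0, 0, 0, 40], [0, 0, 0, 0, 40], [0, 0, 0.02, 0, 40], [0, 0, 0.04, 0, 40]]}}

```text
time_s: 15.6
ee_pos: [0.6351, -0.0817, 0.1198]
eef_rot: [-179.9, 0.4, -0.0]
force: [0.7, -0.3, 0.7]
finger_gap: 0.841
grip_force: 0.0
```

>>> {"api": "send_rows", "payload": {"series": [[0, 0, 0.04, 0, 40], [-0.0303, 0.0217, 0, 0, 40], [-0.0303, 0.0217, 0, 0, 40], [-0.0303, 0.0217, 0, 0, 40], [-0.0303, 0.0217, 0, 0, 40]]}}

```text
time_s: 16.1
ee_pos: [0.5153, 0.0057, 0.1626]
eef_rot: [180.0, -0.0, -0.0]
force: [-0.2, 0.5, 0.3]
finger_gap: 0.843
grip_force: 0.0
```

>>> {"api": "send_rows", "payload": {"series": [[-0.0303, 0.0217, 0, 0, 40], [-0.0303, 0.0217, 0, 0, 40], [0, 0, -0.04, 0, 40], [0, 0, -0.04, 0, 40], [0, 0, -0.01, 0, 40]]}}

```text
time_s: 16.6
ee_pos: [0.4533, 0.0481, 0.0699]
eef_rot: [180.0, 0.3, 0.0]
force: [-0.4, -0.6, -0.6]
finger_gap: 0.843
grip_force: 0.0
```

>>> {"api": "send_rows", "payload": {"series": [[0, 0, 0, 0, 40], [0, 0, 0, 0, 40], [0, 0, 0, 0, 40]]}}

```text
time_s: 16.9
ee_pos: [0.4573, 0.0485, 0.074]
eef_rot: [-180.0, -0.2, -0.0]
force: [0.5, 0.7, 0.2]
finger_gap: 0.844
grip_force: 0.0
```

```bash
python3 - <<'E'
from h import *
f=grab('wrist','w6')
s=sensors.state();print(s['time_s'],s['ee_pos'],s['eef_rot'],s['finger_gap'])
for n,x,y,z in [('med',.4555,.0485,.038),('coarse',.573,.213,.046),('lid',.57,.1025,.011)]: print(n,*circ('w6',[x,y,z],.028))
E
```

```text
16.95 [0.4572 0.0484 0.074 ] [-179.9959   -0.1603   -0.0414] 0.8426558717992888
med [280.6458 183.1311] [360.4328 258.5953]
coarse [-12.9038 -19.1652] [86.1633 86.7956]
lid [201.4906   7.1037] [282.7138  94.9397]
```

View pics/w6.png

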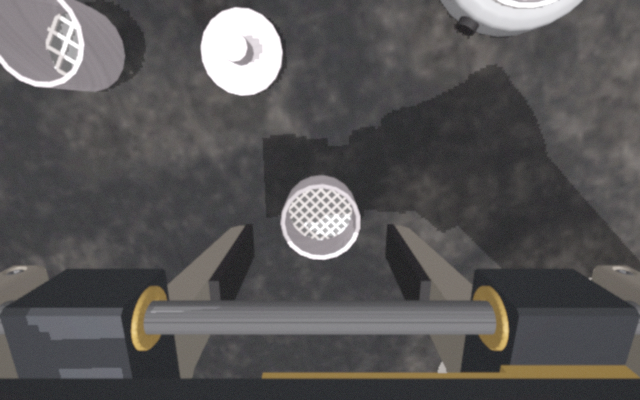

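Medium rim spans u 281–360 with its bottom at v 258, matching (0.4555,0.0485); the lid matches (0.570,0.1025).

>>> {"api": "send_rows", "payload": {"series": [[-0.001, 0, -0.035, 0, 40], [0, 0, -0.028, 0, 40], [0, 0, 0, 0, 40], [0, 0, 0, 0, 40]]}}

```text
time_s: 17.35
ee_pos: [0.4554, 0.0486, 0.0104]
eef_rot: [-180.0, -0.0, -0.0]
force: [0.7, 0.8, 1.0]
finger_gap: 0.85
grip_force: 0.0
```

>>> {"api": "send_rows", "payload": {"series": [[0, 0, 0, 0, 80], [0, 0, 0, 0, 110], [0, 0, 0, 0, 160], [0, 0, 0, 0, 160], [0, 0, 0, 0, 160]]}}

```text
time_s: 17.85
ee_pos: [0.4558, 0.0483, 0.0107]
eef_rot: [180.0, -0.1, -0.0]
force: [-1.6, -0.3, 6.8]
finger_gap: 0.604
grip_force: 20.0
```

>>> {"api": "send_rows", "payload": {"series": [[0, 0, 0.02, 0, 160], [0, 0, 0.04, 0, 160], [0, 0, 0.04, 0, 160], [0, 0, 0.04, 0, 160], [0.015, -0.011, 0, 0, 160]]}}

```text
time_s: 18.35
ee_pos: [0.4722, 0.0389, 0.1547]
eef_rot: [180.0, -0.5, 0.1]
force: [0.1, 0.9, -0.3]
finger_gap: 0.611
grip_force: 20.0
```

>>> {"api": "send_rows", "payload": {"series": [[0.0304, -0.0217, 0, 0, 160], [0.0304, -0.0217, 0, 0, 160], [0.0304, -0.0217, 0, 0, 160], [0.0304, -0.0217, 0, 0, 160], [0.0304, -0.0217, 0, 0, 160]]}}

```text
time_s: 18.85
ee_pos: [0.6226, -0.0729, 0.1482]
eef_rot: [180.0, 0.1, -0.1]
force: [0.7, 0.5, -1.1]
finger_gap: 0.612
grip_force: 20.0
```

>>> {"api": "send_rows", "payload": {"series": [[0.0152, -0.0107, 0, 0, 160], [0, 0, -0.02, 0, 160], [0, 0, -0.03, 0, 160], [0, 0, 0, 0, 160], [0, 0, 0, 0, 160]]}}

```text
time_s: 19.35
ee_pos: [0.6365, -0.082, 0.0986]
eef_rot: [-180.0, 0.1, -0.0]
force: [0.5, 0.5, -0.8]
finger_gap: 0.611
grip_force: 20.0
```

>>> {"api": "send_rows", "payload": {"series": [[0, 0, 0, 0, 160], [0, 0, 0, 0, 160]]}}

```text
time_s: 19.55
ee_pos: [0.6381, -0.0819, 0.1011]
eef_rot: [180.0, -0.1, -0.0]
force: [-0.3, -0.6, -0.9]
finger_gap: 0.608
grip_force: 20.0
```

Aligned at (0.638,−0.082). Lowering to about 0.0885.

>>> {"api": "send_rows", "payload": {"series": [[0, 0, -0.005, 0, 160], [0, 0, -0.003, 0, 160], [0, 0, -0.002, 0, 160], [0, 0, 0, 0, 160]]}}

```text
time_s: 19.95
ee_pos: [0.6368, -0.0818, 0.0892]
eef_rot: [-180.0, 0.0, -0.0]
force: [-0.7, 0.1, -1.1]
finger_gap: 0.607
grip_force: 20.0
```

>>> {"api": "send_rows", "payload": {"series": [[0, 0, -0.001, 0, 160], [0, 0, -0.001, 0, 160], [0, 0, 0, 0, 160]]}}

```text
time_s: 20.25
ee_pos: [0.6373, -0.0818, 0.0887]
eef_rot: [180.0, -0.0, -0.0]
force: [-2.2, 0.4, 6.4]
finger_gap: 0.61
grip_force: 20.0
```

>>> {"api": "send_rows", "payload": {"series": [[0, 0, 0, 0, 80], [0, 0, 0, 0, 40], [0, 0, 0, 0, 40], [0, 0, 0.03, 0, 40], [0, 0, 0.04, 0, 40]]}}

```text
time_s: 20.75
ee_pos: [0.6354, -0.0817, 0.1559]
eef_rot: [-179.9, 0.3, -0.0]
force: [-0.2, -1.0, -0.0]
finger_gap: 0.845
grip_force: 0.0
```

>>> {"api": "send_rows", "payload": {"series": [[-0.0082, 0.0369, 0, 0, 40], [-0.0082, 0.0369, 0, 0, 40], [-0.0082, 0.0369, 0, 0, 40], [-0.0082, 0.0369, 0, 0, 40], [-0.0082, 0.0369, 0, 0, 40]]}}

```text
time_s: 21.25
ee_pos: [0.5957, 0.104, 0.1576]
eef_rot: [180.0, -0.0, -0.0]
force: [0.4, -0.3, 0.9]
finger_gap: 0.841
grip_force: 0.0
```

>>> {"api": "send_rows", "payload": {"series": [[-0.0082, 0.0369, 0, 0, 40], [-0.0082, 0.0369, 0, 0, 40], [-0.0082, 0.0369, 0, 0, 40], [0, 0, -0.04, 0, 40], [0, 0, -0.03, 0, 40]]}}

```text
time_s: 21.75
ee_pos: [0.5711, 0.2153, 0.0868]
eef_rot: [-180.0, -0.1, 0.2]
force: [0.7, -0.8, -0.8]
finger_gap: 0.84
grip_force: 0.0
```

>>> {"api": "send_rows", "payload": {"series": [[0, 0, 0, 0, 40], [0, 0, 0, 0, 40], [0, 0, 0, 0, 40]]}}

```text
time_s: 22.05
ee_pos: [0.5728, 0.2138, 0.0893]
eef_rot: [-179.9, -0.1, -0.1]
force: [-0.8, 0.0, 1.5]
finger_gap: 0.845
grip_force: 0.0
```

```bash
python3 - <<'E'
from h import *
f=grab('wrist','w7')
s=sensors.state();print(s['time_s'],s['ee_pos'],s['eef_rot'],s['finger_gap'])
for n,x,y,z in [('coarse',.572,.2135,.046),('lid',.57,.1025,.011)]: print(n,*circ('w7',[x,y,z],.028))
E
```

```text
22.1 [0.5729 0.2137 0.0895] [-179.9347   -0.1677   -0.0534] 0.8456107940685518
coarse [282.2256 179.4167] [359.6037 252.8997]
lid [420.3184 172.7071] [487.9102 237.1356]
```

View pics/w7.png

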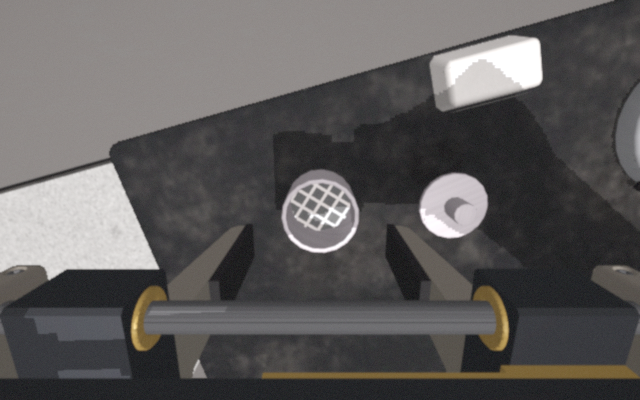

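Coarse rim spans u 282–358 with its bottom at v 252, matching (0.572,0.2137); the lid is as predicted.

>>> {"api": "send_rows", "payload": {"series": [[-0.001, 0, -0.035, 0, 40], [0, 0, -0.03, 0, 40], [0, 0, -0.01, 0, 40], [0, 0, 0, 0, 40], [0, 0, 0, 0, 40]]}}

```text
time_s: 22.6
ee_pos: [0.5717, 0.214, 0.0142]
eef_rot: [-179.9, -0.1, -0.0]
force: [-0.1, 1.2, 0.1]
finger_gap: 0.842
grip_force: 0.0
```

>>> {"api": "send_rows", "payload": {"series": [[0, 0, 0, 0, 80], [0, 0, 0, 0, 110], [0, 0, 0, 0, 160], [0, 0, 0, 0, 160], [0, 0, 0, 0, 160]]}}

```text
time_s: 23.1
ee_pos: [0.5712, 0.2136, 0.0136]
eef_rot: [-180.0, -0.1, -0.0]
force: [-0.1, -0.8, 5.9]
finger_gap: 0.613
grip_force: 20.0
```

>>> {"api": "send_rows", "payload": {"series": [[0, 0, 0.025, 0, 160], [0, 0, 0.045, 0, 160], [0, 0, 0.045, 0, 160], [0, 0, 0.045, 0, 160], [0.004, -0.0185, 0.005, 0, 160]]}}

```text
time_s: 23.6
ee_pos: [0.5766, 0.1996, 0.184]
eef_rot: [-179.7, -0.5, 0.3]
force: [1.1, 0.5, -1.0]
finger_gap: 0.617
grip_force: 20.0
```

>>> {"api": "send_rows", "payload": {"series": [[0.0083, -0.0369, 0, 0, 160], [0.0083, -0.0369, 0, 0, 160], [0.0083, -0.0369, 0, 0, 160], [0.0083, -0.0369, 0, 0, 160], [0.0083, -0.0369, 0, 0, 160]]}}

```text
time_s: 24.1
ee_pos: [0.6158, 0.0088, 0.1773]
eef_rot: [180.0, 0.0, -0.0]
force: [0.4, 0.1, -0.9]
finger_gap: 0.613
grip_force: 20.0
```

>>> {"api": "send_rows", "payload": {"series": [[0.0083, -0.0369, 0, 0, 160], [0.0083, -0.0369, 0, 0, 160], [0.004, -0.0187, 0, 0, 160], [0, 0, 0, 0, 160], [0, 0, -0.02, 0, 160]]}}

```text
time_s: 24.6
ee_pos: [0.6383, -0.0817, 0.1596]
eef_rot: [-180.0, -0.3, -0.1]
force: [0.0, 0.3, 0.4]
finger_gap: 0.617
grip_force: 20.0
```

>>> {"api": "send_rows", "payload": {"series": [[0, 0, -0.02, 0, 160], [0, 0, 0, 0, 160], [0, 0, 0, 0, 160], [0, 0, 0, 0, 160]]}}

```text
time_s: 25.0
ee_pos: [0.6373, -0.0813, 0.1387]
eef_rot: [-180.0, -0.1, 0.0]
force: [0.2, 1.2, -0.1]
finger_gap: 0.611
grip_force: 20.0
```

>>> {"api": "send_rows", "payload": {"series": [[0, 0, -0.006, 0, 160], [0, 0, -0.004, 0, 160], [0, 0, -0.002, 0, 160], [0, 0, 0, 0, 160]]}}

```text
time_s: 25.4
ee_pos: [0.6363, -0.0822, 0.1252]
eef_rot: [-180.0, 0.0, -0.0]
force: [-0.7, 0.2, -0.9]
finger_gap: 0.613
grip_force: 20.0
```

>>> {"api": "send_rows", "payload": {"series": [[0, 0, -0.0015, 0, 160], [0, 0, -0.001, 0, 160], [0, 0, 0, 0, 160]]}}

```text
time_s: 25.7
ee_pos: [0.6368, -0.0821, 0.1236]
eef_rot: [180.0, -0.0, -0.0]
force: [-1.1, -0.1, 3.1]
finger_gap: 0.615
grip_force: 20.0
```

>>> {"api": "send_rows", "payload": {"series": [[0, 0, -0.001, 0, 160], [0, 0, 0, 0, 160]]}}

```text
time_s: 25.9
ee_pos: [0.6371, -0.0822, 0.1236]
eef_rot: [180.0, -0.1, -0.0]
force: [-3.6, 0.1, 7.7]
finger_gap: 0.615
grip_force: 20.0
```

>>> {"api": "send_rows", "payload": {"series": [[0, 0, 0, 0, 80], [0, 0, 0, 0, 40], [0, 0, 0, 0, 40], [0, 0, 0.03, 0, 40], [0, 0, 0.04, 0, 40]]}}

```text
time_s: 26.4
ee_pos: [0.6349, -0.0821, 0.1902]
eef_rot: [-179.9, 0.3, -0.0]
force: [0.7, -0.4, 0.9]
finger_gap: 0.842
grip_force: 0.0
```

>>> {"api": "send_rows", "payload": {"series": [[-0.0134, 0.0369, 0, 0, 60], [-0.0134, 0.0369, 0, 0, 60], [-0.0134, 0.0369, 0, 0, 60], [-0.0134, 0.0369, 0, 0, 60], [-0.0134, 0.0369, 0, 0, 60]]}}

```text
time_s: 26.9
ee_pos: [0.5689, 0.1037, 0.192]
eef_rot: [180.0, -0.0, -0.0]
force: [0.5, 1.0, -0.5]
finger_gap: 0.764
grip_force: 0.0
```

>>> {"api": "send_rows", "payload": {"series": [[0, 0, -0.04, 0, 60], [0, 0, -0.045, 0, 60], [0, 0, -0.04, 0, 60], [0, 0, -0.02, 0, 60], [0, 0, 0, 0, 60]]}}

```text
time_s: 27.4
ee_pos: [0.567, 0.1019, 0.0438]
eef_rot: [179.9, 0.4, -0.0]
force: [0.4, -0.4, -0.5]
finger_gap: 0.762
grip_force: 0.0
```

>>> {"api": "send_rows", "payload": {"series": [[0, 0, 0, 0, 60], [0, 0, 0, 0, 60], [0, 0, 0, 0, 60]]}}

```text
time_s: 27.7
ee_pos: [0.5708, 0.1026, 0.0488]
eef_rot: [-180.0, -0.2, -0.0]
force: [0.4, -0.9, 0.1]
finger_gap: 0.763
grip_force: 0.0
```

>>> {"api": "send_rows", "payload": {"series": [[0, 0, -0.02, 0, 60], [0, 0, -0.013, 0, 60], [0, 0, 0, 0, 60], [0, 0, 0, 0, 60], [0, 0, 0, 0, 60]]}}

```text
time_s: 28.2
ee_pos: [0.5702, 0.1026, 0.0148]
eef_rot: [-180.0, -0.1, -0.0]
force: [0.1, 1.2, 0.1]
finger_gap: 0.762
grip_force: 0.0
```

>>> {"api": "send_rows", "payload": {"series": [[0, 0, 0, 0, 120], [0, 0, 0, 0, 180], [0, 0, 0, 0, 250], [0, 0, 0, 0, 250], [0, 0, 0, 0, 250]]}}

```text
time_s: 28.7
ee_pos: [0.5696, 0.1023, 0.0141]
eef_rot: [180.0, 0.0, -0.0]
force: [0.3, -0.2, -0.1]
finger_gap: 0.35
grip_force: 0.0
```

>>> {"api": "send_rows", "payload": {"series": [[0, 0, 0, 0, 250], [0, 0, 0, 0, 250]]}}

```text
time_s: 28.9
ee_pos: [0.5696, 0.1024, 0.0141]
eef_rot: [180.0, 0.0, -0.0]
force: [-0.1, 0.2, -0.6]
finger_gap: 0.189
grip_force: 20.0
```

>>> {"api": "send_rows", "payload": {"series": [[0, 0, 0.015, 0, 250], [0, 0, 0.045, 0, 250], [0, 0, 0.045, 0, 250], [0, 0, 0.045, 0, 250], [0, 0, 0.045, 0, 250]]}}

```text
time_s: 29.4
ee_pos: [0.5691, 0.1025, 0.2119]
eef_rot: [-180.0, -0.0, 0.0]
force: [1.2, 0.3, -1.3]
finger_gap: 0.188
grip_force: 20.0
```

>>> {"api": "send_rows", "payload": {"series": [[0.0135, -0.0369, 0, 0, 250], [0.0135, -0.0369, 0, 0, 250], [0.0135, -0.0369, 0, 0, 250], [0.0135, -0.0369, 0, 0, 250], [0.0135, -0.0369, 0, 0, 250]]}}

```text
time_s: 29.9
ee_pos: [0.6373, -0.0835, 0.2102]
eef_rot: [180.0, -0.0, -0.0]
force: [1.2, 1.6, -1.7]
finger_gap: 0.188
grip_force: 20.0
```

>>> {"api": "send_rows", "payload": {"series": [[0, 0, 0, 0, 250], [0, 0, -0.02, 0, 250], [0, 0, -0.01, 0, 250], [0, 0, 0, 0, 250], [0, 0, 0, 0, 250]]}}

```text
time_s: 30.4
ee_pos: [0.6371, -0.0815, 0.1795]
eef_rot: [-180.0, 0.0, 0.0]
force: [0.3, 0.1, -1.6]
finger_gap: 0.187
grip_force: 20.0
```

>>> {"api": "send_rows", "payload": {"series": [[0, 0, 0, 0, 250], [0, 0, 0, 0, 250]]}}

```text
time_s: 30.6
ee_pos: [0.6376, -0.0819, 0.18]
eef_rot: [180.0, -0.1, -0.0]
force: [-0.4, -0.5, -0.8]
finger_gap: 0.189
grip_force: 20.0
```

>>> {"api": "send_rows", "payload": {"series": [[0, 0, -0.007, 0, 250], [0, 0, -0.004, 0, 250], [0, 0, -0.003, 0, 250], [0, 0, 0, 0, 250]]}}

```text
time_s: 31.0
ee_pos: [0.6369, -0.0821, 0.1645]
eef_rot: [-180.0, 0.1, -0.0]
force: [-0.1, -0.1, -1.6]
finger_gap: 0.187
grip_force: 20.0
```

>>> {"api": "send_rows", "payload": {"series": [[0, 0, -0.001, 0, 250], [0, 0, -0.001, 0, 250], [0, 0, 0, 0, 250]]}}

```text
time_s: 31.3
ee_pos: [0.6375, -0.0821, 0.164]
eef_rot: [180.0, -0.1, -0.0]
force: [-1.3, -0.1, 3.9]
finger_gap: 0.192
grip_force: 20.0
```

>>> {"api": "send_rows", "payload": {"series": [[0, 0, -0.001, 0, 250], [0, 0, 0, 0, 250]]}}

```text
time_s: 31.5
ee_pos: [0.6379, -0.0821, 0.164]
eef_rot: [180.0, -0.1, -0.0]
force: [-2.9, 0.2, 9.2]
finger_gap: 0.186
grip_force: 20.0
```

Seated at exactly 0.164. Releasing, backing off, and looking.

>>> {"api": "send_rows", "payload": {"series": [[0, 0, 0, 0, 180], [0, 0, 0, 0, 100], [0, 0, 0, 0, 60], [0, 0, 0, 0, 60], [0, 0, 0, 0, 60]]}}

```text
time_s: 32.0
ee_pos: [0.637, -0.0821, 0.1618]
eef_rot: [-180.0, 0.0, -0.0]
force: [-0.9, -0.0, 0.8]
finger_gap: 0.601
grip_force: 0.0
```

>>> {"api": "send_rows", "payload": {"series": [[0, 0, 0.02, 0, 60], [0, 0, 0.04, 0, 60], [0, 0, 0.045, 0, 60], [-0.02, 0.035, 0.02, 0, 60], [-0.02, 0.04, 0, 0, 60]]}}

```text
time_s: 32.5
ee_pos: [0.5989, -0.0077, 0.2907]
eef_rot: [180.0, -0.4, -0.3]
force: [0.1, 1.7, -0.4]
finger_gap: 0.765
grip_force: 0.0
```

>>> {"api": "send_rows", "payload": {"series": [[-0.02, 0.04, 0, 0, 60], [-0.02, 0.04, 0, 0, 60], [0, 0.03, 0, 0, 60], [0, 0, 0, 0, 60], [0, 0, 0, 0, 60]]}}

```text
time_s: 33.0
ee_pos: [0.5571, 0.1031, 0.2871]
eef_rot: [180.0, -0.0, 0.1]
force: [0.2, -0.4, 0.2]
finger_gap: 0.763
grip_force: 0.0
```

```bash
python3 - <<'E'
from h import *
a=grab('side','s8')['color'];b=grab('scene','n8')['color'];w=grab('wrist','w8')['color']
A=cv2.resize(a[120:330,270:430],None,fx=2.5,fy=2.5,interpolation=cv2.INTER_CUBIC)
B=cv2.resize(b[90:250,250:410],None,fx=2.4,fy=2.4,interpolation=cv2.INTER_CUBIC)
o=np.zeros((525,800,3),np.uint8);o[:,:400]=A;o[:384,400:784]=B
cv2.imwrite('pics/f.png',o)
s=sensors.state();print(s['time_s'],s['ee_pos'],s['force'],s['grip_force'])
E
```

```text
33.15 [0.5575 0.1012 0.2868] [-0.3777  0.4065  0.0035] 0.0
```

View pics/f.png

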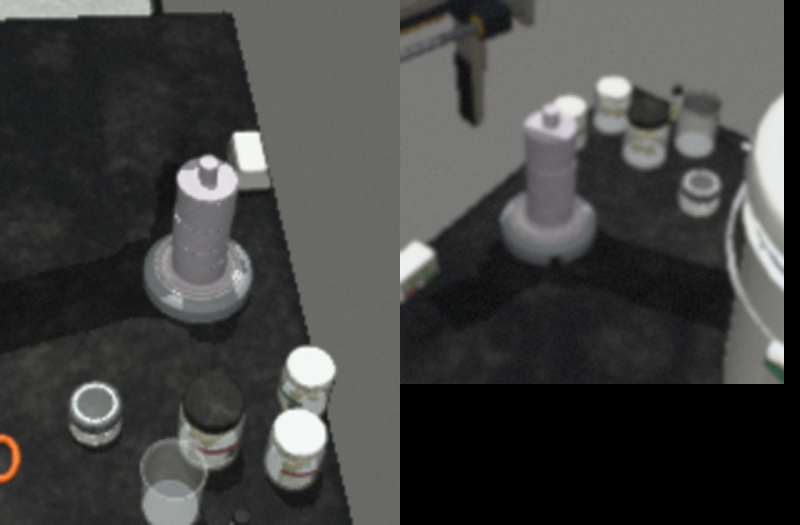

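The tower stands straight on the base in both views (side crop: knob (208,163), pan (200,275)). The pieces are flush, the jar, beaker and grinder have not moved, and the gripper is clear.

```bash
python3 -c "
from h import *
print(finish_job())"
```

```text
the job is handed in; nothing more can be done
None
```

The sieve tower (pan, fine, medium, coarse, lid) is built and seated on the shaker base, the jar, beaker and grinder were left where they stood, and the job was handed in at about 33 s.

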